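# Dock the tool caddy on the lathe bench with its cam lock

### The arm

A 7-joint arm with a two-finger parallel gripper is mounted at the origin on the work surface. World frame = base frame: x ahead of the robot, y to its left, z up, the work surface at z = 0. Lengths are in m, angles in rad, forces in N, time in s.
With the tool pointing down it reaches from about 0.425 to 0.925 m from the base axis. Payload 6.8 kg.
Tool frame: the origin (TCP) lies midway between the tips of the shut fingers; the grasp point (between the pads) lies 19 mm behind it; z points along the fingers, x is the direction in which the jaws open and shut, and the axes are right-handed (so a half turn about z gives the same grasp; the last joint's range is limited). The gripper opens to 85 mm and grips with 20 to 120 N. Pads are 22 mm wide; open, the fingers measure 114 mm over their backs; the gripper's body (76 mm by 85 mm) begins 54 mm behind the grasp point. The pads swing forward as they close: fully open they stand 13 mm farther back than shut.
Start: joints at [-1.311, 0.477, 0.022, 1.555, -0.011, 1.109, -0.083], TCP at [0.243, 0.63, 0.231] pointing down, gripper open.
Joint ranges: [-2.96, 2.96], [-0.34, 2.1], [-1.41, 1.46], [0.24, 2.44], [-1.37, 4.51], [0.17, 1.92], [-2.96, 2.96]. Speed limits (rad/s): [2.39, 2.39, 3.14, 3.14, 3.14, 3.14, 3.14].

### API

Orientations are given as a rotation vector (axis times angle).
In Python, from bench import r gives the robot as it stands. The module is installed in compiled form; this text tells all that it offers.
- The arm moves only by the shell command python3 -m pendant 'ROWS' [OPENING] [FORCE]. ROWS is text: rows parted by semicolons, each of 4 numbers parted by spaces: the shift along the tool's x, y, z in cm, then the turn about the tool's z in degrees. A call has 1 to 8 rows; each row shifts and turns the pose as measured when the row begins, along the tool's axes as they then stand; what a row does not reach is not made up. A row lasts 1/12 s, in which the tool goes at most 41.7 mm and 7.16 degrees, less where a joint would pass 70% of its speed; a pose out of reach is approached as far as the arm can. A call with a gripper value outside its range is refused whole. OPENING is the closure in counts, from 0 (fully open) to 255 (shut), set as the call begins (- or left out, the last holds). The fingers move at their own pace and stop on an object; FORCE is the grip in N (left out, the last holds). Time passes only in rows, so rows that do not move let the fingers close. It gives the time, the measured TCP pose, the force and the opening at its end, in the units of the state.
- r.get_obs(): the state, without advancing time (a new reading comes with each control period).
- r.grab_frame(name): name is "scene" or "top" or "wrist"; returns a dict with "color" (384x512x3 uint8, red, green, blue), "fx", "fy", "cx", "cy" (pixels), "dist_coeffs" ([k1, k2, p1, p2, k3] as OpenCV has them; the pictures are not rectified), "R" (3x3) and "t" (3): a world point X has camera coordinates R X + t; the wrist camera has in their place "hand_eye" (4x4, takes a point from camera to tool coordinates, whose origin is the TCP and whose axes are the tool frame's). Camera axes: x right, y down, z forward; pixel columns grow to the right and rows downward; lengths in m; the calibration is good to about 2 mm. A picture is of the moment at which its call begins: read the wrist's pose just before it. There is no depth.
- r.hand_in(): hands the job in, once; it reports no verdict.
The state is a dict: "clock": time; "joints": joint angles; "qvel": joint speeds; "tau": joint torques, N m; "tcp_pos": TCP position; "orientation": TCP orientation; "contact_force": force on the tool from outside, world axes, zero at the start; "moment": the same for the moment, N m; "grip_width": finger opening in m.
Only numpy, scipy, OpenCV 4.12 (cv2) and the standard library are available. Lean on these libraries where they do the work, as an engineer would, in place of code of your own. Each camera call takes 0.05 s, during which the arm holds its last target.

### The job

Push the wooden tool caddy up to the grey bracket so that its headed stud goes into the open mouth of the cam lock, then turn the cam's black wing clockwise until the caddy is drawn square and hand-tight against the wooden batten and stays so when you let go. Stop as soon as it is properly tight, because overtightening crushes the batten, and do not ram the stud or push the other things on the bench about.

Things in the scene. Friction and masses are not known exactly. Their poses are not given: they have to be found in the camera images.
- caddy: Loose light-wood tool tote, 0.5 to 0.8 kg, on the bench. Origin: centre of its underside, z up. 170 mm along x, 130 along y, rim 36 mm high; two end boards at x = +-79 rise to 82 mm. A cross handle (bar along x, 18 mm wide in y, z 58 to 82 mm) runs over its middle with finger room on both sides. Contents fixed. It slides on the bench with 3 to 6 N. The stud sticks out of its +y face.
- handle (a point): Middle of the caddy's cross handle, 70 mm above the caddy's underside; a good point to grasp, fingers closing along the caddy's y.
- stud_head (a point): Centre of the round head (16 mm across) of the caddy's steel stud, at (0, 95.5, 24) mm in the caddy's frame. The stud's neck, 6 mm thick, leaves the caddy's +y face (y = 65 mm) along +y; the head's front end is 38.5 mm from that face.
- dock: Grey metal bracket fixed on the bench, 200 mm along x, 105 along y, 42 mm high at its back. Origin: on the bench, on the cam's axis; z up. The mouth and batten look along its -y. Docked, the caddy's axes are parallel to the dock's, its origin near (0, -111) mm in the dock's frame, its sides between two flared lugs (30 mm high, inner faces x = +-87.5, from y = -34 to -64 mm).
- mouth (a point): Middle of the batten's throat, 46 mm from the cam's axis along the dock's -y, 24 mm up; its axes are the dock's. The stud enters here along the dock's +y. Pushed in with the cam open, the head's centre stops on the cam's hub 18 mm from the cam's axis; 1 to 5 mm of gap to the batten remain, which only the cam can close.
- batten: Wooden batten on the dock's front (nominally same frame): two blocks, x 12 to 74 mm on either side, 6 to 36 mm high, a 24 mm throat between. Front face at y = -46 mm, packed out differently each time by up to 1.75 mm either way; solidly fixed. The caddy must end pressing on it with 8 to 40 N (20 N is hand-tight); above 40 N the wood is crushed.
- cam (a joint): Cam angle, rad, growing clockwise from above, -0.1 to 3.0; stays where left. Mouth open at 0 to 0.3. From 0.9 on its flanges draw the stud in, 5 mm per rad. The caddy meets the batten between 1.4 and 2.4 rad, differently each time; it is tight 0.2 to 0.4 rad later, crushed 0.3 rad after that. Turning free takes 0.06 N m; 0.2 to 0.25 N m, read while creeping on slowly, presses with about 20 N.
- cam_grip (a point): On the cam's vertical axis, 70 mm above the bench, in its black wing: a bar 13 mm wide, 46 long, 50 to 82 mm high, to be gripped across its width. At cam angle 0 it lies along the dock's y, a metal dot on top at the mouth's end; it turns with the cam. Nothing within 60 mm of the axis is higher than 46 mm.
- bowl: Turned wooden bowl 124 mm across, 50 mm high; leave alone. Origin under its centre.
- wax_tin: Metal tin 64 mm across, 45 mm high; leave alone. Origin under its centre.
- sanding_block: Cork sanding block 100 x 60 x 30 mm; leave alone. Origin under its centre.
- mallet_head: Small dark wooden mallet standing on its head, 68 mm across, 110 mm high; leave alone. Origin under its centre.
- blank: Square wooden turning blank 55 x 55 mm, 110 mm high; leave alone. Origin under its centre.
- chuck_ring: Dark steel chuck ring 72 mm across, 22 mm high; leave alone. Origin under its centre.
- gouge: Hand tool 240 mm long with a dark wooden handle lying on the bench; leave alone. Origin under its middle.
There are look-alikes about, which are no part of the job. What is shaped like the caddy but orange is not meant.

How it is judged:
On the way, in this order (a step that is already met when the one before it is completed fails the run):
1. the stud's head is in the open cam (y of stud_head in the frame of dock above -0.021 m and horizontal distance between stud_head and dock below 0.022 m and value of joint cam below 0.6 rad), for 0.2 s.
2. the turned cam draws the caddy tight against the batten (value of joint cam above 1.4 rad and contact force between caddy and batten above 8 N), for 0.2 s.
At the end, for the whole second after the job is handed in: The cam is turned on beyond 1.4 rad, its slot holds the stud head within 18.5 mm of the cam's axis, and the caddy stands square (within 0.04 rad) and upright, at rest, pressed on the batten with more than 8 N, after the robot has let go (all of step 2 and horizontal distance between stud_head and dock below 0.0185 m and angle between the y axis of caddy and the y axis of dock, either way round below 0.04 rad and angle between caddy's own z axis and vertical below 0.04 rad and linear speed of caddy below 0.01 m/s and velocity of joint cam below 0.05 rad/s); the robot touches nothing.
It fails at once if the batten is crushed (caddy pressed on it with more than 40 N) (contact force between caddy and batten above 40 N).
It fails at once if the stud is rammed or forced (more than 80 N between caddy and cam) (contact force between caddy and cam above 80 N).
It fails at once if another thing on the bench is pushed about (more than 20 mm) (distance of any of bowl, wax_tin, sanding_block, mallet_head, blank, chuck_ring, gouge from where it was at the start of the episode above 0.02 m).
It also fails if it takes over 72 s, if anything falls off the work surface, if the arm or the gripper's body presses on something with over 40 N, if the wrist force passes 120 N, or if a joint passes its speed limit or range.

## Working session

There is one attempt and no reset: what is moved stays moved. The work goes in short steps, Python scripts to look and compute and a shell command to move; the robot and the scene stay as the last step left them, time stands still between calls to the robot, and variables do not carry over. Pictures are saved under pics/ and viewed, and the job is handed in when it is done.

```bash
mkdir -p pics; cat > h.py <<'E'
import numpy as np,cv2
from bench import r
def save(n,im): cv2.imwrite('pics/'+n+'.png',im[:,:,::-1])
def ray(f,uv,obs=None):
    K=np.array([[f['fx'],0,f['cx']],[0,f['fy'],f['cy']],[0,0,1.]])
    p=cv2.undistortPoints(np.array(uv,float).reshape(-1,1,2),K,np.array(f['dist_coeffs'],float)).reshape(-1,2)
    d=np.c_[p,np.ones(len(p))]
    if 'R' in f:
        R=np.array(f['R']);t=np.array(f['t']); return -R.T@t, d@R
    H=np.array(f['hand_eye']);Rt=cv2.Rodrigues(np.array(obs['orientation'],float))[0]
    return Rt@H[:3,3]+np.array(obs['tcp_pos']), d@(Rt@H[:3,:3]).T
def plane(f,uv,z,obs=None):
    o,d=ray(f,uv,obs); return o+d*((z-o[2])/d[:,2])[:,None]
def pose(o):
    R=cv2.Rodrigues(np.array(o['orientation'],float))[0]; return np.array(o['tcp_pos']),R
def proj(f,X,obs=None):
    K=np.array([[f['fx'],0,f['cx']],[0,f['fy'],f['cy']],[0,0,1.]])
    X=np.array(X,float).reshape(-1,3)
    if 'R' in f: R=np.array(f['R']);t=np.array(f['t'])
    else:
        H=np.array(f['hand_eye']);p,Rt=pose(obs);Rc=Rt@H[:3,:3];R=Rc.T;t=-R@(Rt@H[:3,3]+p)
    return cv2.projectPoints(X,cv2.Rodrigues(R)[0],t,K,np.array(f['dist_coeffs'],float))[0].reshape(-1,2)
E
python3 - <<'E'
from h import *
o=r.get_obs();print(o)
for n in ('scene','top','wrist'):
    f=r.grab_frame(n);save(n+'0',f['color'])
    import pickle;pickle.dump((f,r.get_obs()),open(n+'0.pkl','wb'))
    print({k:v for k,v in f.items() if k!='color'})
E
```

```text
{'clock': 0.0, 'joints': array([-1.31110028,  0.47779269,  0.02235173,  1.55644944, -0.01151182,
        1.10931423, -0.0830883 ]), 'qvel': array([ 1.43650543e-04,  1.20003246e-03, -2.99994199e-05,  4.14087275e-04,
       -1.91193339e-03,  4.56499851e-04, -1.04271526e-03]), 'tau': array([-5.04030359e-04, -5.96450293e+01,  1.60756666e+00, -2.81197554e+01,
        1.23694714e-02,  9.38244833e-03,  3.84528548e-06]), 'tcp_pos': array([0.2425065 , 0.62929431, 0.23033177]), 'orientation': array([ 2.58924475e+00,  1.77713884e+00, -2.25339524e-03]), 'contact_force': array([ 0.42247029, -0.24135042,  0.93560746]), 'moment': array([-0.00237903, -0.00402999,  0.00131882]), 'grip_width': 0.08559639500514088}
{'fx': 427.82349218452305, 'fy': 427.82349218452305, 'cx': 260.3081004002728, 'cy': 195.0394874714751, 'dist_coeffs': array([0.049318, 0.      , 0.      , 0.      , 0.      ]), 'R': array([[-0.59952699,  0.80035196, -0.00203166],
       [ 0.43847988,  0.32633044, -0.83740304],
       [-0.66955417, -0.50293656, -0.54658213]]), 't': array([ 0.41316456, -0.17285381,  1.47923762])}
{'fx': 390.21
[... 223 characters left out ...]
365427],
       [-0.99659574, -0.01641665, -0.08079243],
       [ 0.08084131, -0.00233508, -0.99672425]]), 't': array([-0.08300505,  0.58522219,  1.21246834])}
{'fx': 272.3352028860931, 'fy': 272.3352028860931, 'cx': 256.65534317368133, 'cy': 196.11301016602238, 'dist_coeffs': array([0.00095501, 0.        , 0.        , 0.        , 0.        ]), 'hand_eye': array([[ 9.99999900e-01, -2.41041399e-04, -3.75398882e-04,
         7.06753271e-04],
       [ 3.31200866e-04,  9.64870366e-01,  2.62726221e-01,
        -6.68710940e-02],
       [ 2.98883360e-04, -2.62726319e-01,  9.64870350e-01,
        -1.42109196e-01],
       [ 0.00000000e+00,  0.00000000e+00,  0.00000000e+00,
         1.00000000e+00]])}
```

View pics/scene0.png

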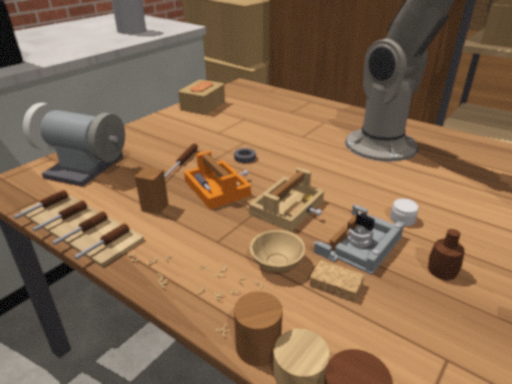

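View pics/top0.png

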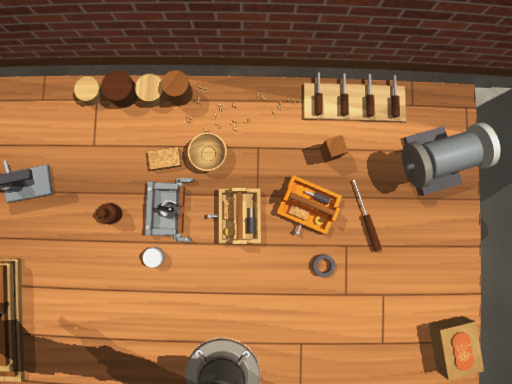

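View pics/wrist0.png

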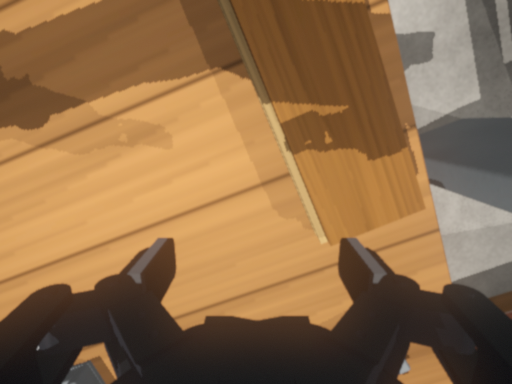

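The top view shows the light-wood caddy at about (240,216) with its stud at (210,216). The orange look-alike is at (310,205), the dock with its cam at about (165,208), and a second grey thing at (25,183). I'll enlarge these to confirm which is which.

```bash
python3 - <<'E'
from h import *;import pickle
f,_=pickle.load(open('top0.pkl','rb'))
c=f['color'][165:255,130:275];save('topcrop',cv2.resize(c,None,fx=5.4,fy=5.4,interpolation=cv2.INTER_CUBIC))
c2=cv2.resize(f['color'][150:215,0:65],(400,400),interpolation=cv2.INTER_CUBIC)
g,_=pickle.load(open('scene0.pkl','rb'))
c=g['color'][165:285,240:420];save('scenecrop',np.vstack([cv2.resize(c,(600,400),interpolation=cv2.INTER_CUBIC)]));save('decoy',c2)
for uv,z in [((240,216),.036),((210,216),.024),((168,209),.08),((25,183),.04),((310,205),.036)]: print(uv,plane(f,[uv],z)[0].round(3))
E
```

```text
(240, 216) [ 0.508 -0.049  0.036]
(210, 216) [0.506 0.046 0.024]
(168, 209) [0.524 0.169 0.08 ]
(25, 183) [0.6  0.65 0.04]
(310, 205) [ 0.546 -0.267  0.036]
```

View pics/topcrop.png

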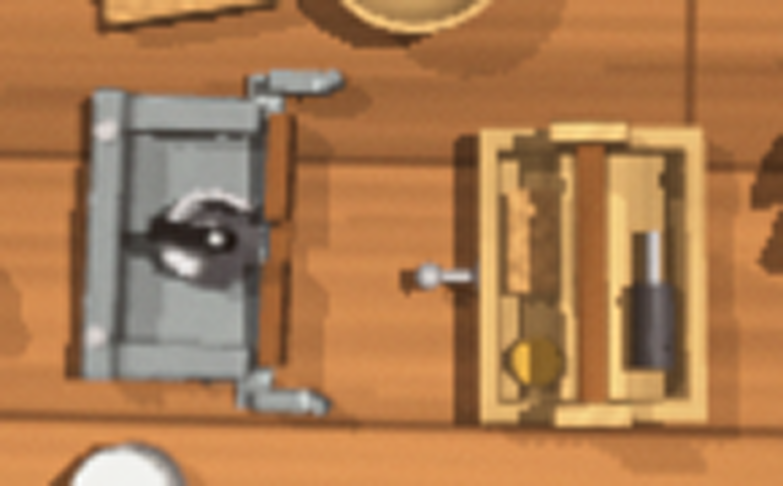

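View pics/scenecrop.png

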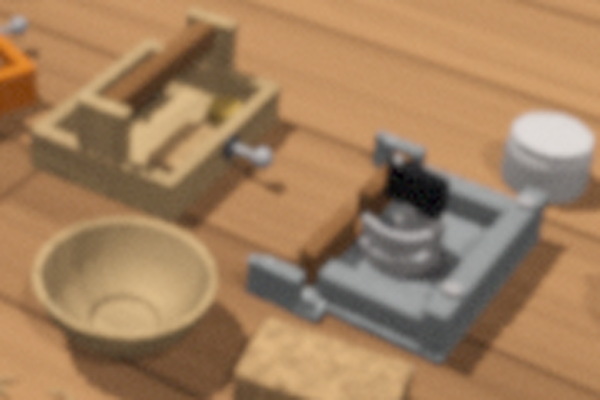

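View pics/decoy.png

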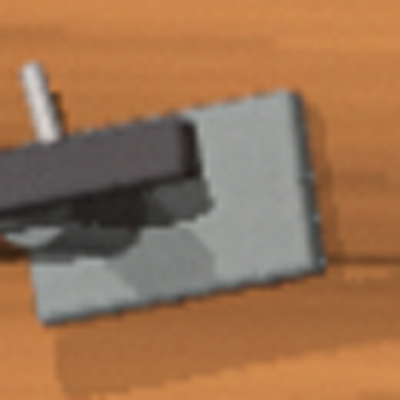

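```bash
python3 - <<'E'
from h import *;import pickle
f,_=pickle.load(open('top0.pkl','rb'))
def T(uv,z): return plane(f,np.array(uv)/5.4+[130,165]-.4,z)
c=T([(480,128),(706,128),(706,424),(480,424)],.036);print('caddy rim',c.round(4),c.mean(0).round(4))
print('studhead',T([(428,277)],.030).round(4))
print('bar ends',T([(592,145),(592,405)],.082).round(4))
print('batten front top',T([(294,115),(285,365)],.036).round(4))
print('dock back top',T([(95,92),(85,378)],.042).round(4))
print('dot, wing end',T([(215,238),(148,243)],.082).round(4))
print('lug tips',T([(338,80),(325,402)],.03).round(4))
p,R=pose(r.get_obs());print(p,R.round(3))
E
```

```text
caddy rim [[ 0.5936  0.0205  0.036 ]
 [ 0.5957 -0.1108  0.036 ]
 [ 0.4246 -0.1132  0.036 ]
 [ 0.4225  0.0169  0.036 ]] [ 0.5091 -0.0467  0.036 ]
studhead [[0.5066 0.0493 0.03  ]]
bar ends [[ 0.581  -0.0457  0.082 ]
 [ 0.4365 -0.0483  0.082 ]]
batten front top [[0.5994 0.1293 0.036 ]
 [0.4543 0.1304 0.036 ]]
dock back top [[0.6104 0.2453 0.042 ]
 [0.4446 0.2454 0.042 ]]
dot, wing end [[0.5254 0.1641 0.082 ]
 [0.5219 0.2018 0.082 ]]
lug tips [[0.621  0.105  0.03  ]
 [0.4332 0.1076 0.03  ]]
[0.24254677 0.62943168 0.23056258] [[ 0.36   0.933 -0.   ]
 [ 0.933 -0.36  -0.001]
 [-0.001  0.    -1.   ]]
```

```bash
python3 -m pendant '0 0 0 -7; 0 0 0 -7; 0 0 0 -7; 0 0 0 -1.3'; python3 -m pendant '-3.5 2 0.2 0;-3.5 2 0.2 0;-3.5 2 0.2 0;-3.5 2 0.2 0;-3.5 2 0.2 0;-3.5 2 0.2 0;-3.5 2 0.2 0;-3.5 2 0.2 0'; python3 -c "
from h import *
o=r.get_obs();print(o['joints'].round(3));print(pose(o))"
```

```text
clock: 0.48
tcp_pos: [0.242, 0.6285, 0.2287]
orientation: [2.179, 2.26, -0.006]
contact_force: [-0.0, 0.1, 0.4]
grip_width: 0.0856
clock: 1.15
tcp_pos: [0.4094, 0.355, 0.2088]
orientation: [-2.152, -2.283, 0.01]
contact_force: [1.2, 0.4, -0.2]
grip_width: 0.085
[-0.837  0.287  0.013  1.895 -0.01   0.966  0.811]
(array([0.40937818, 0.35499561, 0.20883108]), array([[-0.05892927,  0.99823126, -0.00785405],
       [ 0.99826154,  0.0589186 , -0.0015823 ],
       [-0.00111675, -0.00793364, -0.9999679 ]]))
```

```bash
python3 -m pendant '-3.6 1.7 0.1 2;-3.6 1.7 0.1 0;-3.6 1.7 0.1 0;-3.6 1.7 0.1 0;-3.6 1.7 0.1 0;-3.6 1.7 0.1 0;-3.6 1.7 0.1 0;-3.6 1.7 0.1 0';python3 -m pendant '0 0 0 0;0 0 0 0;0 0 0 0'; python3 - <<'E'
from h import *;import pickle
o=r.get_obs();f=r.grab_frame('wrist');pickle.dump((f,o),open('w1.pkl','wb'))
print(pose(o),o['qvel'].round(3))
save('w1',cv2.resize(f['color'],(800,600),interpolation=cv2.INTER_CUBIC))
E
```

```text
clock: 1.82
tcp_pos: [0.5565, 0.0562, 0.1995]
orientation: [-2.193, -2.243, 0.01]
contact_force: [0.8, 0.7, 0.0]
grip_width: 0.0854
clock: 2.07
tcp_pos: [0.5593, 0.0432, 0.199]
orientation: [-2.216, -2.227, 0.015]
contact_force: [1.3, -0.1, 0.5]
grip_width: 0.0853
(array([0.55925065, 0.04319589, 0.1989602 ]), array([[-0.00514331,  0.99996176, -0.00707267],
       [ 0.99996344,  0.00509475, -0.00686732],
       [-0.00683102, -0.00710773, -0.99995141]])) [-0.003  0.004 -0.011  0.005 -0.014  0.001 -0.003]
```

View pics/w1.png

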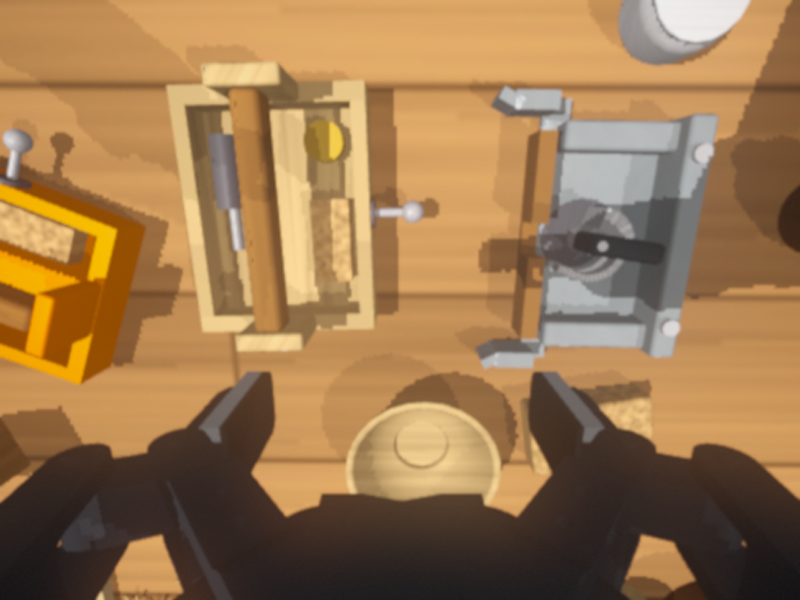

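```bash
python3 - <<'E'
from h import *;import pickle
f,_=pickle.load(open('w1.pkl','rb'));c=f['color']
save('w1a',cv2.resize(c[48:240,300:470],None,fx=3.1*1,fy=3.1,interpolation=cv2.INTER_CUBIC))
save('w1b',cv2.resize(c[35:230,100:285],None,fx=3,fy=3,interpolation=cv2.INTER_CUBIC))
E
```

```text
(no output)
```

View pics/w1a.png

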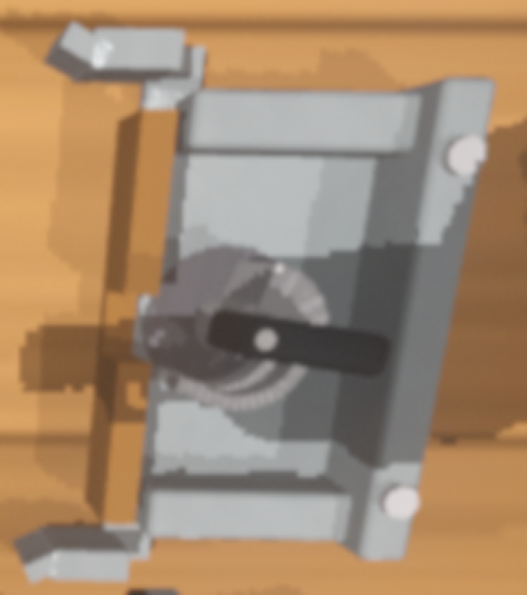

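View pics/w1b.png

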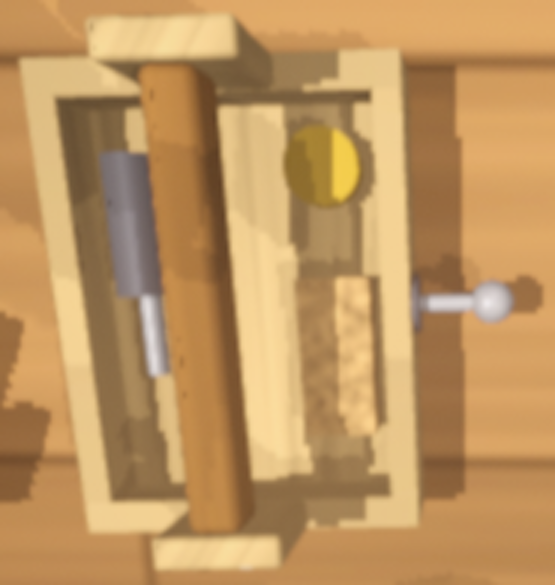

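```bash
python3 - <<'E'
from h import *;import pickle
f,o=pickle.load(open('w1.pkl','rb'))
A=lambda uv,z: plane(f,np.array(uv)/3.1+[300,48]-.34,z,o)
B=lambda uv,z: plane(f,np.array(uv)/3+[100,35]-.33,z,o)
print('batten',A([(143,109),(124,292),(103,522)],.036).round(4))
l=A([(100,72),(185,70),(55,550),(130,553)],.03);print('lugs',l.round(4))
print('back',A([(492,80),(405,558)],.042).round(4))
w=A([(388,352),(238,336),(265,340),(313,344)],.082);print('wing',w.round(4))
c=B([(22,60),(402,50),(418,526),(90,531)],.036);print('rim',c.round(4),c.mean(0).round(4))
x=(c[2]+c[3]-c[0]-c[1])/2;print('yaw',np.arctan2(x[1],x[0]),[np.arctan2(*(c[i]-c[j])[1::-1]) for i,j in((3,0),(2,1))], np.linalg.norm(c[2]-c[1]),np.linalg.norm(c[1]-c[0]))
print('stud',B([(493,302),(425,300)],.024).round(4))
b=B([(142,70),(190,530),(209,70),(252,525)],.082);print('bar',b.round(4))
E
```

```text
batten [[0.4517 0.1352 0.036 ]
 [0.5122 0.1339 0.036 ]
 [0.5983 0.133  0.036 ]]
lugs [[0.4392 0.1214 0.03  ]
 [0.4385 0.1501 0.03  ]
 [0.612  0.1168 0.03  ]
 [0.613  0.1463 0.03  ]]
back [[0.4433 0.2462 0.042 ]
 [0.6097 0.2458 0.042 ]]
wing [[0.527  0.2025 0.082 ]
 [0.5224 0.1562 0.082 ]
 [0.5236 0.1646 0.082 ]
 [0.5247 0.1793 0.082 ]]
rim [[ 0.4258 -0.111   0.036 ]
 [ 0.4223  0.0187  0.036 ]
 [ 0.5916  0.0222  0.036 ]
 [ 0.5946 -0.1072  0.036 ]] [ 0.5085 -0.0443  0.036 ]
yaw 0.02156575615183419 [np.float64(0.022864758517083018), np.float64(0.020270860457964786)] 0.16934184587780982 0.1298249482368212
stud [[0.5061 0.0508 0.024 ]
 [0.5054 0.025  0.024 ]]
bar [[ 0.4385 -0.053   0.082 ]
 [ 0.5788 -0.0507  0.082 ]
 [ 0.4385 -0.0335  0.082 ]
 [ 0.5769 -0.0298  0.082 ]]
```

```bash
python3 -m pendant '-2.9 -1.7 2 -0.9;-2.9 -1.7 2 0;-2.9 -1.7 2 0;0 0 0 0;0 0 0 0'; python3 -c "
from h import *
p,R=pose(r.get_obs());print(p,R.round(4));print('tool delta cm',(R.T@(np.array([.5083,-.0430,.051])-p))*100)"
```

```text
clock: 2.53
tcp_pos: [0.508, -0.0359, 0.1381]
orientation: [-2.175, -2.264, 0.006]
contact_force: [1.5, 1.6, 0.3]
grip_width: 0.0857
[ 0.50798435 -0.03587247  0.13806942] [[-0.0403  0.9992 -0.0043]
 [ 0.9992  0.0403 -0.0013]
 [-0.0011 -0.0043 -1.    ]]
tool delta cm [-0.70352316  0.04071293  8.70765508]
```

```bash
python3 -m pendant '-0.6 0.1 1.4 1.1;-0.1 0 2.5 0;0 0 2.5 0;0 0 1.5 0;0 0 0.6 0;0 0 0 0;0 0 0 0'; python3 -c "
from h import *
o=r.get_obs();p,R=pose(o);print(p,R.round(4),o['contact_force']);print('tool delta cm',(R.T@(np.array([.5083,-.0430,.051])-p))*100)"
```

```text
clock: 3.12
tcp_pos: [0.5125, -0.0309, 0.0529]
orientation: [-2.179, -2.26, -0.006]
contact_force: [0.8, -0.4, -0.4]
grip_width: 0.0856
[ 0.51245755 -0.03086486  0.05294312] [[-0.0364  0.9993  0.001 ]
 [ 0.9993  0.0364  0.004 ]
 [ 0.0039  0.0011 -1.    ]] [ 0.7906628  -0.38064426 -0.35263858]
tool delta cm [-1.19833815 -0.45984216  0.1890908 ]
```

```bash
python3 -m pendant '-1.2 -0.5 0.2 0.9;0 0 0 0;0 0 0 0'; python3 -c "
from h import *
o=r.get_obs();p,R=pose(o);print(p,R.round(4),o['contact_force']);print('tool delta cm',(R.T@(np.array([.5083,-.0430,.051])-p))*100)"
```

```text
clock: 3.37
tcp_pos: [0.5096, -0.0425, 0.0533]
orientation: [2.197, 2.245, 0.011]
contact_force: [0.4, 0.4, 0.4]
grip_width: 0.0852
[ 0.50961773 -0.04248607  0.05328412] [[-0.0218  0.9997  0.0052]
 [ 0.9998  0.0218  0.0048]
 [ 0.0047  0.0053 -1.    ]] [0.39825889 0.44351261 0.44560341]
tool delta cm [-0.04956763 -0.13408062  0.22747097]
```

Aligned. The tool's x direction is now 1.593 rad and I wanted 1.592. Next I'll close on the handle.

```bash
python3 -m pendant '0 0 0.2 0;0 0 0 0;0 0 0 0;0 0 0 0;0 0 0 0;0 0 0 0' 255 40; python3 - <<'E'
from h import *;import pickle
o=r.get_obs();f=r.grab_frame('wrist');pickle.dump((f,o),open('w2.pkl','wb'))
print(pose(o),o['contact_force'],o['grip_width'])
save('w2',cv2.resize(f['color'],(800,600),interpolation=cv2.INTER_CUBIC))
E
```

```text
clock: 3.87
tcp_pos: [0.5111, -0.0439, 0.0534]
orientation: [2.197, 2.241, 0.015]
contact_force: [1.1, -0.5, -2.8]
grip_width: 0.0176
(array([ 0.51107721, -0.04385398,  0.05336392]), array([[-0.01981245,  0.9997586 ,  0.00949815],
       [ 0.99979491,  0.01977151,  0.00438572],
       [ 0.00419687,  0.00958309, -0.99994527]])) [ 1.06178899 -0.50473408 -2.83933425] 0.017552479641358715
```

View pics/w2.png

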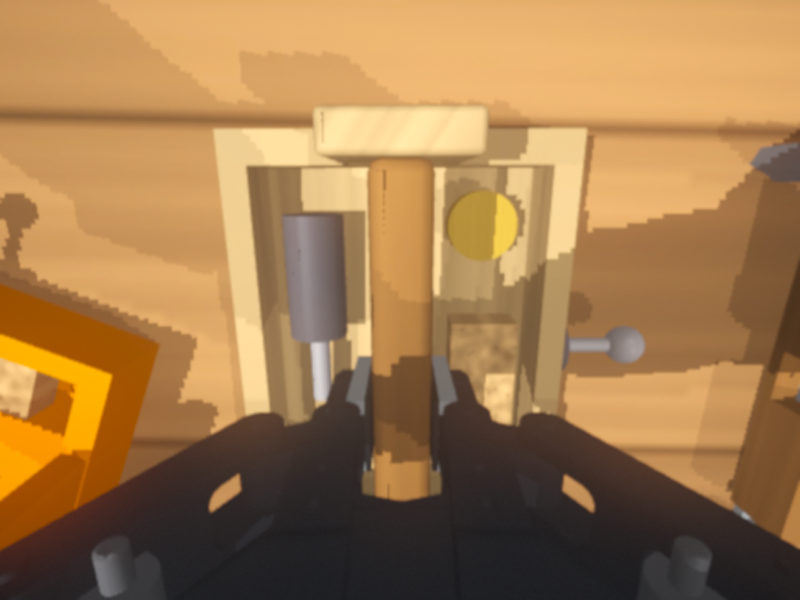

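```bash
python3 -m pendant '1 0.5 0 0.6;1 0.5 0 0.6;1 0.5 0 0.5;0 0 0 0;0 0 0 0'; python3 - <<'E'
from h import *;import pickle
f,o=pickle.load(open('w2.pkl','rb'));print('stud before',plane(f,np.array([[625,345]])*.64-.2,.024,o))
o=r.get_obs();f=r.grab_frame('wrist');pickle.dump((f,o),open('w3.pkl','wb'))
p,R=pose(o);print(p,R.round(4),o['contact_force'],o['grip_width'])
save('w3',cv2.resize(f['color'],(800,600),interpolation=cv2.INTER_CUBIC))
E
```

```text
clock: 4.33
tcp_pos: [0.5238, -0.0178, 0.0534]
orientation: [2.237, 2.2, 0.007]
contact_force: [-2.3, -5.2, 3.6]
grip_width: 0.0175
stud before [[0.50666779 0.05288552 0.024     ]]
[ 0.52382627 -0.01778299  0.05336217] [[ 1.690e-02  9.998e-01  5.600e-03]
 [ 9.999e-01 -1.690e-02  3.000e-04]
 [ 4.000e-04  5.600e-03 -1.000e+00]] [-2.32615558 -5.24083652  3.56878993] 0.017514030695432493
```

View pics/w3.png

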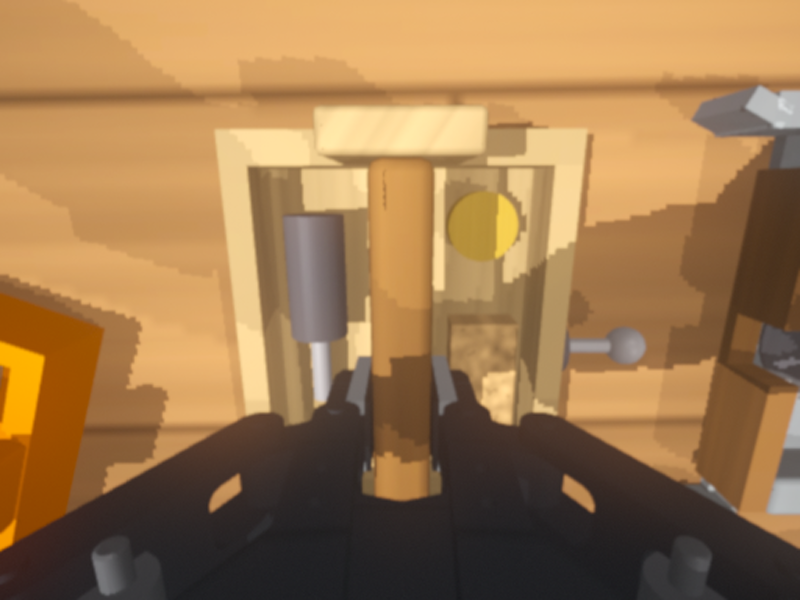

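```bash
python3 - <<'E'
from h import *;import pickle
f,o=pickle.load(open('w3.pkl','rb'))
save('w3a',cv2.resize(f['color'][150:330,352:512],None,fx=3.3,fy=3.3,interpolation=cv2.INTER_CUBIC))
E
```

```text
(no output)
```

View pics/w3a.png

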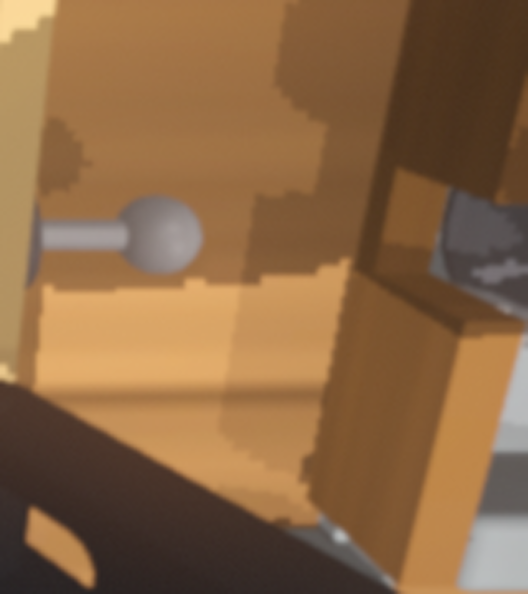

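```bash
python3 - <<'E'
from h import *;import pickle
f,o=pickle.load(open('w3.pkl','rb'))
A=lambda uv,z: plane(f,np.array(uv)/3.3+[352,150]-.35,z,o)
print('low bl',A([(357,268)],.006),A([(462,330)],.036))
print('up bl',A([(398,165)],.006),A([(495,205)],.036))
print('stud',A([(160,234)],.024))
print('low outer',A([(310,492)],.006),A([(400,585)],.036))
E
```

```text
low bl [[0.53859125 0.13448529 0.006     ]] [[0.53890536 0.13336438 0.036     ]]
up bl [[0.51438483 0.13902251 0.006     ]] [[0.51330575 0.13403962 0.036     ]]
stud [[0.52265808 0.07895859 0.024     ]]
low outer [[0.59735483 0.13375298 0.006     ]] [[0.59822339 0.13290431 0.036     ]]
```

```bash
python3 -m pendant '0.8 0.2 0 -0.2;1.2 0.2 0 0;1 0 0 0;0 0 0 0;0 0 0 0'; python3 - <<'E'
from h import *;import pickle
o=r.get_obs();f=r.grab_frame('wrist');pickle.dump((f,o),open('w4.pkl','wb'))
p,R=pose(o);print(p,R.round(4),o['contact_force'],o['grip_width'])
save('w4',cv2.resize(f['color'],(800,600),interpolation=cv2.INTER_CUBIC))
E
```

```text
clock: 4.8
tcp_pos: [0.5276, 0.008, 0.0535]
orientation: [2.238, 2.196, 0.003]
contact_force: [-0.2, -4.0, 2.6]
grip_width: 0.0173
[0.52760429 0.00801751 0.05347524] [[ 0.0191  0.9998  0.0059]
 [ 0.9998 -0.0191 -0.0032]
 [-0.003   0.0059 -1.    ]] [-0.23162848 -3.96701818  2.62230767] 0.017306937311172072
```

View pics/w4.png

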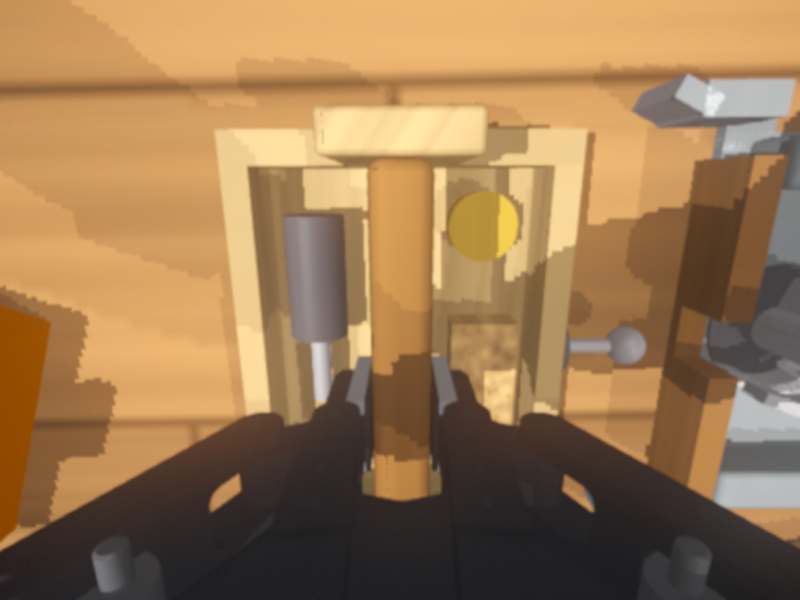

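```bash
python3 - <<'E'
from h import *;import pickle
f,o=pickle.load(open('w4.pkl','rb'))
save('w4a',cv2.resize(f['color'][40:330,352:512],None,fx=2.7,fy=2.05*1.0,interpolation=cv2.INTER_CUBIC))
save('w4b',cv2.resize(f['color'][170:330,372:502],None,fx=3.7,fy=3.7,interpolation=cv2.INTER_CUBIC))
E
```

```text
(no output)
```

View pics/w4b.png

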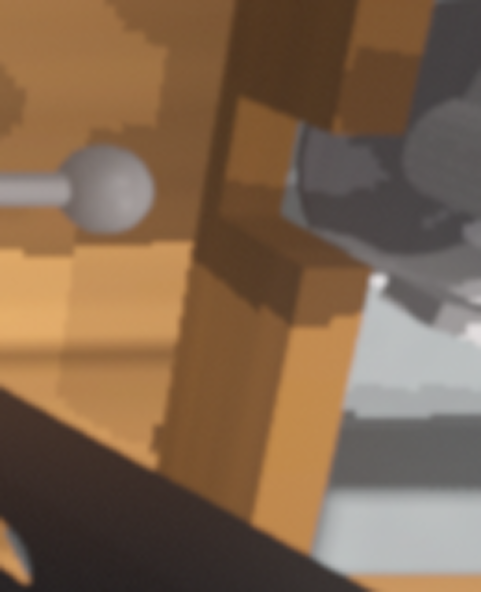

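View pics/w4a.png

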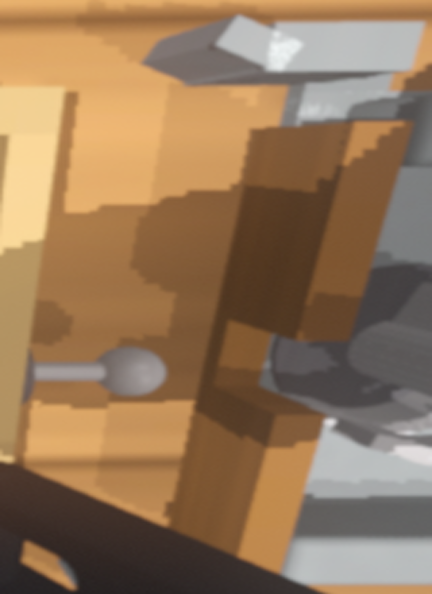

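```bash
python3 - <<'E'
from h import *;import pickle
f,o=pickle.load(open('w4.pkl','rb'))
A=lambda uv,z: plane(f,np.array(uv)/3.7+[372,170]-.35,z,o)
print('low bl',A([(215,215)],.006),A([(303,265)],.036))
print('up bl',A([(238,95)],.006),A([(335,135)],.036))
print('stud',A([(107,190)],.024))
print('low far',A([(250,522)],.036))
C=lambda uv,z: plane(f,np.array(uv)/[2.7,2.05]+[352,40]-.35,z,o)
print('up outer',C([(350,122)],.036),'lug',C([(293,72),(425,70)],.03))
print('caddy front rim', C([(77,92),(12,460)],.036))
E
```

```text
low bl [[0.53965712 0.13706817 0.006     ]] [[0.5365438  0.13342719 0.036     ]]
up bl [[0.51466562 0.13775603 0.006     ]] [[0.51319671 0.13463117 0.036     ]]
stud [[0.52689416 0.10487143 0.024     ]]
low far [[0.58831613 0.13263743 0.036     ]]
up outer [[0.45144596 0.13381998 0.036     ]] lug [[0.43796492 0.12412849 0.03      ]
 [0.4380207  0.15119087 0.03      ]]
caddy front rim [[0.44280227 0.07754746 0.036     ]
 [0.55161377 0.07302186 0.036     ]]
```

```bash
python3 -m pendant '0.8 0 0 -0.6;1.2 0 0 0;1.2 0 0 0;0.8 0 0 0;0 0 0 0;0 0 0 0'; python3 - <<'E'
from h import *;import pickle
o=r.get_obs();f=r.grab_frame('wrist');pickle.dump((f,o),open('w5.pkl','wb'))
p,R=pose(o);print(p,R.round(4),o['contact_force'],o['grip_width'])
save('w5',cv2.resize(f['color'],(800,600),interpolation=cv2.INTER_CUBIC))
E
```

```text
clock: 5.35
tcp_pos: [0.5282, 0.0452, 0.0537]
orientation: [2.23, 2.2, -0.0]
contact_force: [0.2, -5.6, 2.3]
grip_width: 0.0175
[0.52822337 0.04515081 0.05372598] [[ 0.0136  0.9999  0.0066]
 [ 0.9999 -0.0136 -0.0068]
 [-0.0067  0.0067 -1.    ]] [ 0.197538   -5.62990857  2.27382243] 0.017486797770801612
```

View pics/w5.png

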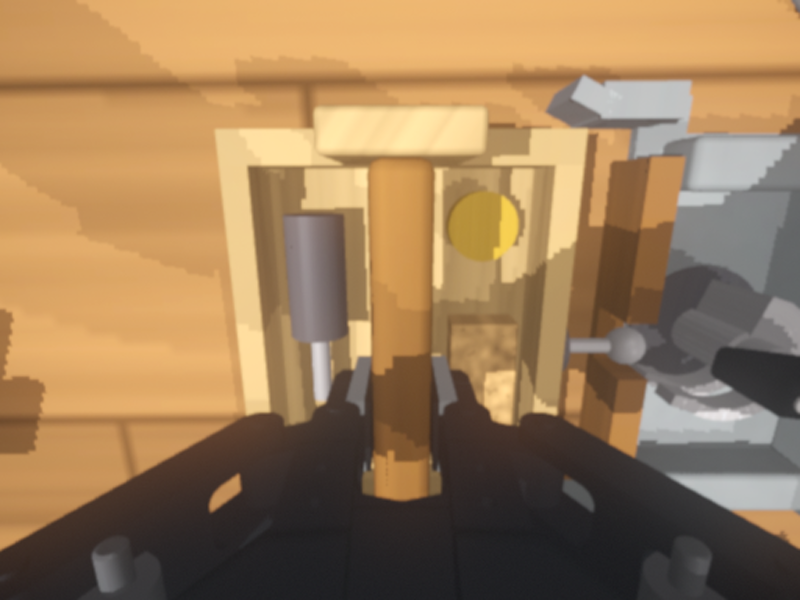

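```bash
python3 -m pendant '0.6 0 0 0;0.6 0 0 0;0.4 0 0 0;0 0 0 0'; python3 -m pendant '0.3 0 0 0;0 0 0 0'
```

```text
clock: 5.73
tcp_pos: [0.5284, 0.0587, 0.0538]
orientation: [2.233, 2.195, -0.002]
contact_force: [0.5, -0.3, -1.2]
grip_width: 0.0176
clock: 5.9
tcp_pos: [0.5285, 0.0616, 0.0538]
orientation: [2.233, 2.194, -0.003]
contact_force: [1.8, 0.6, -3.0]
grip_width: 0.0173
```

```bash
python3 -m pendant '0.3 0 0 0;0 0 0 0'; python3 - <<'E'
from h import *;import pickle
o=r.get_obs();f=r.grab_frame('wrist');pickle.dump((f,o),open('w6.pkl','wb'))
p,R=pose(o);print(p,R.round(4),o['contact_force'],o['grip_width'])
save('w6',cv2.resize(f['color'],(800,600),interpolation=cv2.INTER_CUBIC))
E
```

```text
clock: 6.07
tcp_pos: [0.5286, 0.0643, 0.0538]
orientation: [2.233, 2.193, -0.003]
contact_force: [1.3, 1.0, -2.3]
grip_width: 0.0174
[0.52861007 0.06430227 0.05382314] [[ 0.0181  0.9998  0.0066]
 [ 0.9998 -0.018  -0.0092]
 [-0.0091  0.0068 -0.9999]] [ 1.31800298  0.95644906 -2.26101317] 0.017395393032957843
```

View pics/w6.png

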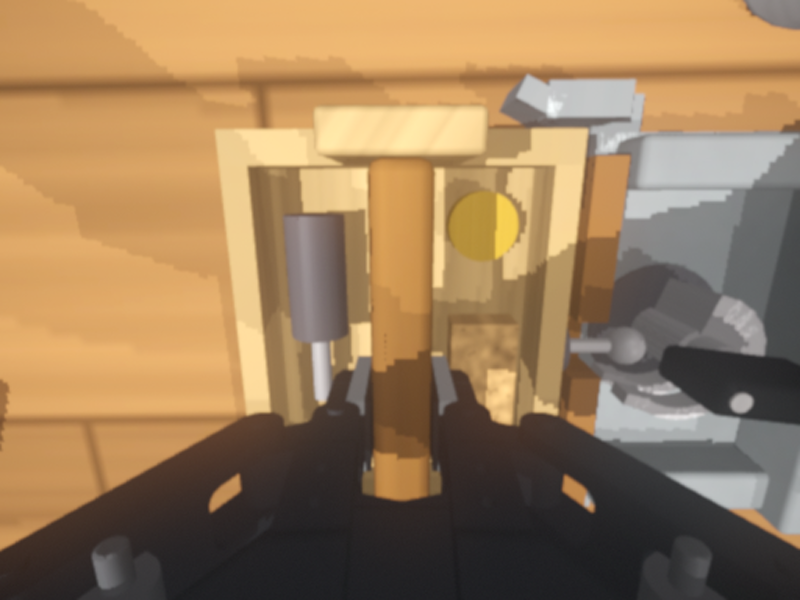

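```bash
python3 -m pendant '0.2 0 0 -0.3;0 0 0 0'; python3 -m pendant '0.15 0 0 0;0 0 0 0'
```

```text
clock: 6.28
tcp_pos: [0.5289, 0.0657, 0.0539]
orientation: [2.228, 2.199, -0.003]
contact_force: [1.0, 0.4, -1.8]
grip_width: 0.0178
clock: 6.45
tcp_pos: [0.5289, 0.0666, 0.0539]
orientation: [2.228, 2.198, -0.003]
contact_force: [0.6, -1.4, 0.1]
grip_width: 0.0173
```

```bash
python3 -m pendant '0.15 0 0 0;0 0 0 0'; python3 -m pendant '0.15 0 0 0;0 0 0 0'
```

```text
clock: 6.62
tcp_pos: [0.5288, 0.0673, 0.0539]
orientation: [2.228, 2.197, -0.005]
contact_force: [0.1, -0.2, -0.9]
grip_width: 0.0174
clock: 6.78
tcp_pos: [0.5289, 0.0674, 0.0541]
orientation: [2.229, 2.195, -0.006]
contact_force: [0.5, -0.3, -0.6]
grip_width: 0.0174
```

```bash
python3 -m pendant '0.25 0 0 0;0 0 0 0;0 0 0 0';python3 - <<'E'
from h import *;import pickle
o=r.get_obs();f=r.grab_frame('wrist');pickle.dump((f,o),open('w7.pkl','wb'))
p,R=pose(o);print(p,R.round(4),o['contact_force'],o['grip_width'])
save('w7',cv2.resize(f['color'][150:330,332:512],None,fx=3.3,fy=3.3,interpolation=cv2.INTER_CUBIC))
E
```

```text
clock: 7.03
tcp_pos: [0.5287, 0.0675, 0.0542]
orientation: [2.229, 2.192, -0.01]
contact_force: [0.4, -2.7, 1.6]
grip_width: 0.0172
[0.52874679 0.06750725 0.0541687 ] [[ 0.0167  0.9998  0.0062]
 [ 0.9997 -0.0166 -0.015 ]
 [-0.0149  0.0064 -0.9999]] [ 0.35711861 -2.72379392  1.64734468] 0.01720134806118549
```

View pics/w7.png

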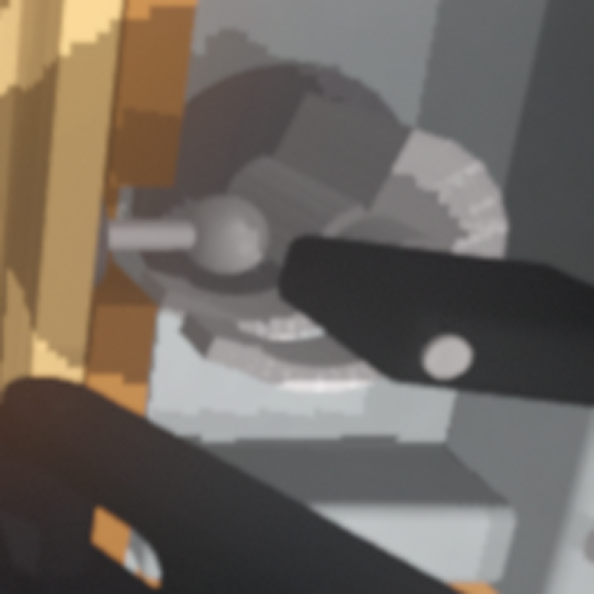

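```bash
python3 - <<'E'
from h import *;import pickle
f,o=pickle.load(open('w7.pkl','rb'))
A=lambda uv,z: plane(f,np.array(uv)/3.3+[332,150]-.35,z,o)
print('stud',A([(229,234)],.024),'batten back top up',A([(194,5),(177,185)],.036),'front top',A([(124,5),(105,185)],.036))
print('wing dot',A([(447,357)],.082))
print('dock', 'need head y > dock-.021')
E
python3 -m pendant '0.3 0 0 0;0 0 0 0;0 0 0 0'; python3 -m pendant '0.4 0 0 0;0 0 0 0;0 0 0 0'
```

```text
stud [[0.52733438 0.16404374 0.024     ]] batten back top up [[0.47987575 0.14620864 0.036     ]
 [0.51294721 0.1468564  0.036     ]] front top [[0.47968643 0.13402751 0.036     ]
 [0.51278628 0.13362045 0.036     ]]
wing dot [[0.52354221 0.16501031 0.082     ]]
dock need head y > dock-.021
clock: 7.33
tcp_pos: [0.5286, 0.0675, 0.0544]
orientation: [2.23, 2.189, -0.014]
contact_force: [0.1, -3.1, 1.2]
grip_width: 0.0175
clock: 7.58
tcp_pos: [0.5285, 0.0676, 0.0547]
orientation: [2.231, 2.184, -0.019]
contact_force: [-0.2, -3.3, 1.1]
grip_width: 0.0173
```

```bash
python3 -m pendant '0 0 0 0;0 0 0 0;0 0 0 0;0 0 0 0;0 0 0 0' 0; python3 -m pendant '0 0 -1 0;0 0 -2.5 0;0 0 -3 0;0 0 -3 0;0 0 -3 0;0 0 0 0;0 0 0 0'; python3 - <<'E'
from h import *;import pickle
o=r.get_obs();f=r.grab_frame('wrist');pickle.dump((f,o),open('w8.pkl','wb'))
p,R=pose(o);print(p,R.round(4),o['contact_force'],o['joints'].round(3))
save('w8',cv2.resize(f['color'],(800,600),interpolation=cv2.INTER_CUBIC))
E
```

```text
clock: 8.0
tcp_pos: [0.5271, 0.0728, 0.0538]
orientation: [2.228, 2.193, -0.018]
contact_force: [-0.9, -0.5, 0.3]
grip_width: 0.0764
clock: 8.58
tcp_pos: [0.5255, 0.0766, 0.1869]
orientation: [2.228, 2.197, -0.021]
contact_force: [-0.5, -0.3, -1.8]
grip_width: 0.0851
[0.52545245 0.07658709 0.18690009] [[ 1.400e-02  9.999e-01 -1.000e-03]
 [ 9.997e-01 -1.400e-02 -1.790e-02]
 [-1.800e-02 -7.000e-04 -9.998e-01]] [-0.45585359 -0.25017018 -1.81103179] [-0.475  0.296  0.244  1.956 -0.068  0.904  1.358]
```

View pics/w8.png

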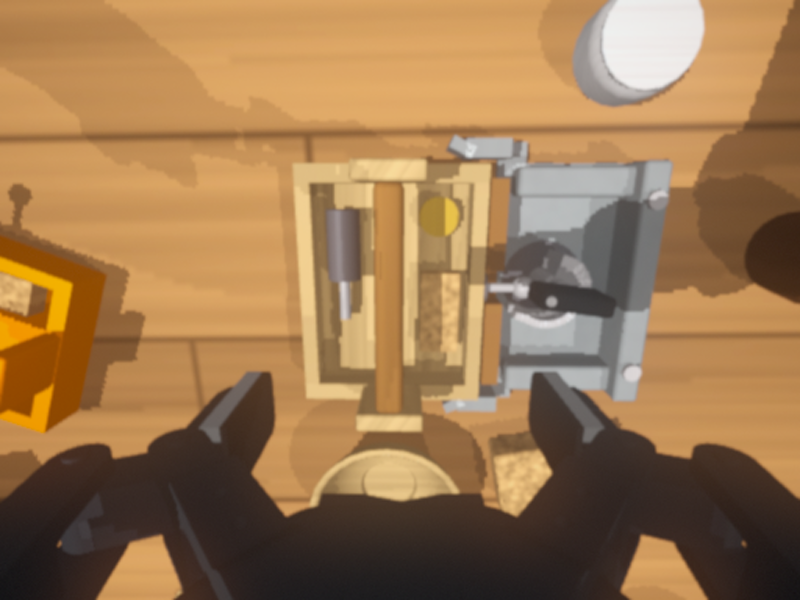

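```bash
python3 - <<'E'
from h import *;import pickle
f,o=pickle.load(open('w8.pkl','rb'))
save('w8a',cv2.resize(f['color'][90:270,300:440],None,fx=3.3,fy=3.3,interpolation=cv2.INTER_CUBIC))
E
```

```text
(no output)
```

View pics/w8a.png

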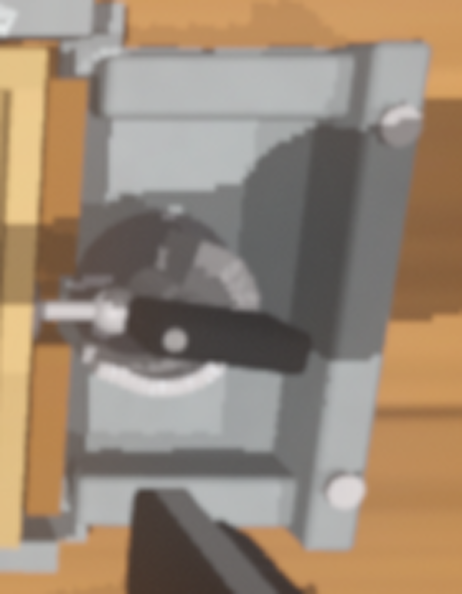

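```bash
python3 - <<'E'
from h import *;import pickle
f,o=pickle.load(open('w8.pkl','rb'))
A=lambda uv,z: plane(f,np.array(uv)/3.3+[300,90]-.35,z,o)
e=A([(155,356),(303,373)],.082);d=e[1]-e[0];print(e.round(4),'wing az dev from y: cw',np.arctan2(d[0],d[1]),np.linalg.norm(d))
print('dot',A([(175,340)],.082).round(4),'far',A([(306,355)],.082).round(4))
h=A([(112,312)],.024);print('head',h.round(4))
print('back top',A([(430,42),(353,548)],.042).round(4),'batten front: ',A([(47,80)],.036), 'caddy rim front',A([(47,55),(5,540)],.036).round(4))
E
```

```text
[[0.5282 0.1596 0.082 ]
 [0.5336 0.2017 0.082 ]] wing az dev from y: cw 0.12749419525961564 0.04246216564758849
dot [[0.5235 0.1648 0.082 ]] far [[0.5283 0.2019 0.082 ]]
head [[0.5285 0.1621 0.024 ]]
back top [[0.4425 0.2471 0.042 ]
 [0.6093 0.2457 0.042 ]] batten front:  [[0.45155991 0.13443986 0.036     ]] caddy rim front [[0.4442 0.1341 0.036 ]
 [0.6088 0.1259 0.036 ]]
```

```bash
python3 -m pendant '2.5 0 0 -7;2.5 0 0 -7;2.5 0 0 -7;0 0 0 -7;0 0 0 -7;0 0 0 -7;0 0 0 -7;0 0 0 -7'; python3 -m pendant '0 0 0 -7;0 0 0 -7;0 0 0 -7;0 0 0 -4;0 0 0 0;0 0 0 0';python3 - <<'E'
from h import *
o=r.get_obs();p,R=pose(o);print(p,R.round(4),o['joints'].round(3));print('turn deg',-np.degrees((3.015-np.arctan2(R[1,0],R[0,0]))),'delta cm',R.T@(np.array([.5254,.179,.054])-p)*100)
E
```

```text
clock: 9.3
tcp_pos: [0.5128, 0.1533, 0.1791]
orientation: [-0.915, -3.002, 0.038]
contact_force: [0.2, -0.9, -0.3]
grip_width: 0.0856
clock: 9.8
tcp_pos: [0.5081, 0.1517, 0.1721]
orientation: [-0.219, -3.112, 0.043]
contact_force: [0.2, -0.5, -0.7]
grip_width: 0.0857
[0.50809924 0.15173699 0.17211452] [[-0.9899  0.1396 -0.0232]
 [ 0.1402  0.9898 -0.0261]
 [ 0.0194 -0.0291 -0.9994]] [-0.364  0.326 -0.064  1.935  0.044  0.913  2.549]
turn deg -0.8076398616058799 delta cm [-1.55915178  3.28380165 11.69281739]
```

```bash
python3 -m pendant '-0.5 1 1.5 -0.8;-0.5 1 1.5 0;-0.5 1 1.5 0;0 0 0 0;0 0 0 0';python3 - <<'E'
from h import *;import pickle
o=r.get_obs();f=r.grab_frame('wrist');pickle.dump((f,o),open('w9.pkl','wb'))
p,R=pose(o);print(p,R.round(4),o['joints'].round(3));print('turn deg',-np.degrees((3.015-np.arctan2(R[1,0],R[0,0]))),'delta cm',R.T@(np.array([.5254,.179,.054])-p)*100)
save('w9',cv2.resize(f['color'],(800,600),interpolation=cv2.INTER_CUBIC))
E
```

```text
clock: 10.22
tcp_pos: [0.5255, 0.1778, 0.1229]
orientation: [-0.217, -3.11, 0.046]
contact_force: [0.0, -0.3, 0.4]
grip_width: 0.0851
[0.52552748 0.17776109 0.12288318] [[-0.9901  0.1383 -0.0258]
 [ 0.139   0.9899 -0.0278]
 [ 0.0217 -0.0311 -0.9993]] [-0.396  0.429 -0.065  1.914  0.055  0.835  2.51 ]
turn deg -0.7389504384544248 delta cm [-0.11986986  0.3349182   6.88025445]
```

View pics/w9.png

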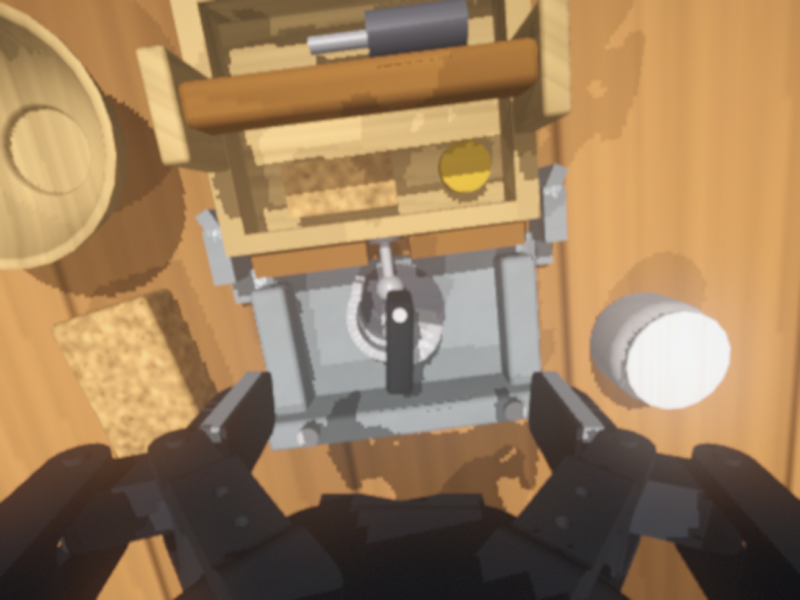

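```bash
python3 -m pendant '-0.1 0.3 1.5 0;0 0 1.8 0;0 0 1.8 0;0 0 1 0;0 0 0 0;0 0 0 0';python3 - <<'E'
from h import *;import pickle
o=r.get_obs()
p,R=pose(o);print(p,R.round(4),o['joints'].round(3),o['contact_force']);print('turn deg',-np.degrees((3.015-np.arctan2(R[1,0],R[0,0]))),'delta cm',R.T@(np.array([.5254,.179,.054])-p)*100)
E
```

```text
clock: 10.77
tcp_pos: [0.527, 0.177, 0.0653]
orientation: [-0.228, -3.115, 0.043]
contact_force: [-0.4, 0.4, 0.1]
grip_width: 0.0852
[0.52702339 0.17699909 0.06533433] [[-0.9892  0.1452 -0.0198]
 [ 0.1457  0.989  -0.0265]
 [ 0.0157 -0.0291 -0.9995]] [-0.399  0.511 -0.059  1.949  0.067  0.713  2.493] [-0.40567241  0.38534194  0.07913806]
turn deg -1.1235952351735952 delta cm [0.1719396 0.2072587 1.130726 ]
```

```bash
python3 -m pendant '0.2 0.2 1.2 -0.6;0 0 0 0;0 0 0 0';python3 - <<'E'
from h import *;import pickle
o=r.get_obs()
p,R=pose(o);print(p,R.round(4),o['contact_force'],o['moment']);print('turn deg',-np.degrees((3.015-np.arctan2(R[1,0],R[0,0]))),'delta cm',R.T@(np.array([.5254,.179,.054])-p)*100)
E
```

```text
clock: 11.02
tcp_pos: [0.5264, 0.1793, 0.0549]
orientation: [-0.212, -3.12, 0.041]
contact_force: [0.1, 0.4, 0.1]
grip_width: 0.0855
[0.52644955 0.17925487 0.05489489] [[-0.9907  0.1351 -0.0162]
 [ 0.1355  0.9905 -0.0251]
 [ 0.0126 -0.0271 -0.9996]] [0.11420413 0.39776243 0.14660136] [ 0.02795329 -0.00597016  0.04527278]
turn deg -0.5331995668441758 delta cm [ 0.09939716 -0.03700141  0.09178458]
```

```bash
python3 -m pendant '0.1 0 0.1 0;0 0 0 0;0 0 0 0;0 0 0 0;0 0 0 0;0 0 0 0' 255 40; cat > st.py <<'E'
from h import *
o=r.get_obs();p,R=pose(o)
az=np.arctan2(R[1,0],R[0,0]); az=az if az>-2 else az+2*np.pi
print('t',round(o['clock'],2),p.round(4),'zax',R[:,2].round(3),'cam~',round(np.pi-az-0.01,3),'F',o['contact_force'].round(1),'M',o['moment'].round(3),'j7',o['joints'][6].round(2),'w',round(o['grip_width'],4))
E
python3 st.py
```

```text
clock: 11.52
tcp_pos: [0.526, 0.18, 0.0554]
orientation: [-0.212, -3.121, 0.039]
contact_force: [-15.4, 0.9, 20.0]
grip_width: 0.0124
t 11.52 [0.526  0.18   0.0554] zax [-0.014 -0.024 -1.   ] cam~ 0.126 F [-15.4   0.9  20. ] M [ 0.433  2.442 -0.123] j7 2.49 w 0.0124
```

```bash
python3 -m pendant '0 0 0 0;0 0 0 0;0 0 0 0;0 0 0 0'; python3 st.py;  python3 -m pendant '0.05 0 -0.1 0;0 0 0 0;0 0 0 0'; python3 st.py
```

```text
clock: 11.85
tcp_pos: [0.5259, 0.18, 0.0555]
orientation: [-0.212, -3.122, 0.039]
contact_force: [-0.4, -0.7, 0.7]
grip_width: 0.0126
t 11.85 [0.5259 0.18   0.0555] zax [-0.014 -0.024 -1.   ] cam~ 0.126 F [-0.4 -0.7  0.7] M [-0.068 -0.216 -0.068] j7 2.49 w 0.0126
clock: 12.1
tcp_pos: [0.5259, 0.18, 0.0555]
orientation: [-0.212, -3.123, 0.039]
contact_force: [-1.1, 0.1, 0.8]
grip_width: 0.0127
t 12.1 [0.5259 0.18   0.0555] zax [-0.013 -0.024 -1.   ] cam~ 0.126 F [-1.1  0.1  0.8] M [-0.067 -0.215 -0.061] j7 2.49 w 0.0127
```

```bash
python3 -m pendant '0 0 0 2;0 0 0 3;0 0 0 3;0 0 0 3;0 0 0 3;0 0 0 0'; python3 st.py;  python3 -m pendant '0 0 0 3;0 0 0 3;0 0 0 3;0 0 0 3;0 0 0 3;0 0 0 0'; python3 st.py
```

```text
clock: 12.6
tcp_pos: [0.5257, 0.1801, 0.0555]
orientation: [-0.607, -3.073, 0.041]
contact_force: [0.8, -0.6, -2.7]
grip_width: 0.0122
t 12.6 [0.5257 0.1801 0.0555] zax [-0.014 -0.024 -1.   ] cam~ 0.38 F [ 0.8 -0.6 -2.7] M [ 0.088 -0.203 -0.038] j7 2.28 w 0.0122
clock: 13.1
tcp_pos: [0.5256, 0.1802, 0.0555]
orientation: [-1.006, -2.969, 0.043]
contact_force: [1.6, -0.3, -2.5]
grip_width: 0.0121
t 13.1 [0.5256 0.1802 0.0555] zax [-0.015 -0.024 -1.   ] cam~ 0.643 F [ 1.6 -0.3 -2.5] M [ 0.257 -0.053 -0.019] j7 2.07 w 0.0121
```

```bash
python3 -m pendant '0 0 0 3;0 0 0 3;0 0 0 3;0 0 0 3;0 0 0 3;0 0 0 2'; python3 st.py;  python3 -m pendant '0 0 0 3;0 0 0 3;0 0 0 3;0 0 0 3;0 0 0 2;0 0 0 2'; python3 st.py; python3 -m pendant '0 0 0 2;0 0 0 2;0 0 0 2'; python3 st.py
```

```text
clock: 13.6
tcp_pos: [0.5255, 0.1803, 0.0556]
orientation: [-1.429, -2.793, 0.044]
contact_force: [1.7, 0.1, -2.7]
grip_width: 0.0125
t 13.6 [0.5255 0.1803 0.0556] zax [-0.016 -0.023 -1.   ] cam~ 0.936 F [ 1.7  0.1 -2.7] M [0.538 0.061 0.107] j7 1.83 w 0.0125
clock: 14.1
tcp_pos: [0.5255, 0.1804, 0.0556]
orientation: [-1.802, -2.571, 0.043]
contact_force: [2.7, -1.1, -2.6]
grip_width: 0.0122
t 14.1 [0.5255 0.1804 0.0556] zax [-0.018 -0.021 -1.   ] cam~ 1.212 F [ 2.7 -1.1 -2.6] M [0.754 0.066 0.137] j7 1.61 w 0.0122
clock: 14.35
tcp_pos: [0.5254, 0.1805, 0.0556]
orientation: [-1.93, -2.476, 0.043]
contact_force: [1.5, -0.5, -2.8]
grip_width: 0.0122
t 14.35 [0.5254 0.1805 0.0556] zax [-0.019 -0.02  -1.   ] cam~ 1.314 F [ 1.5 -0.5 -2.8] M [0.773 0.032 0.094] j7 1.53 w 0.0122
```

```bash
for i in 1; do python3 -m pendant '0 0 0 2;0 0 0 2' >/dev/null; python3 st.py;done; python3 -m pendant '0 0 0 2;0 0 0 2' >/dev/null; python3 st.py; python3 -m pendant '0 0 0 2;0 0 0 2' >/dev/null; python3 st.py
```

```text
t 14.52 [0.5254 0.1805 0.0556] zax [-0.019 -0.02  -1.   ] cam~ 1.382 F [-1.  -2.7  4.8] M [0.105 0.356 0.089] j7 1.48 w 0.0122
t 14.68 [0.5254 0.1805 0.0557] zax [-0.02  -0.019 -1.   ] cam~ 1.45 F [ 0.5 -1.3 -3.1] M [ 0.708 -0.091  0.187] j7 1.43 w 0.0124
t 14.85 [0.5254 0.1805 0.0556] zax [-0.02  -0.019 -1.   ] cam~ 1.517 F [ 1.2 -1.6 -2.3] M [ 0.666 -0.091  0.204] j7 1.37 w 0.0123
```

```bash
python3 -m pendant '0 0 0 1;0 0 0 1' >/dev/null; python3 st.py; python3 -m pendant '0 0 0 1' >/dev/null; python3 st.py; python3 -m pendant '0 0 0 1' >/dev/null; python3 st.py; python3 -m pendant '0 0 0 0;0 0 0 0' >/dev/null; python3 st.py; python3 - <<'E'
from h import *;import pickle
o=r.get_obs();f=r.grab_frame('wrist');pickle.dump((f,o),open('w10.pkl','wb'))
save('w10',cv2.resize(f['color'],(800,600),interpolation=cv2.INTER_CUBIC))
g=r.grab_frame('scene');save('s10',cv2.resize(g['color'][165:285,240:420],(780,520),interpolation=cv2.INTER_CUBIC))
E
```

```text
t 15.02 [0.5254 0.1805 0.0556] zax [-0.02  -0.018 -1.   ] cam~ 1.55 F [ 0.1 -2.6 -2.4] M [ 0.671 -0.044  0.192] j7 1.35 w 0.0124
t 15.1 [0.5254 0.1805 0.0557] zax [-0.02  -0.018 -1.   ] cam~ 1.567 F [ 0.2 -1.3 -3.3] M [ 0.731 -0.075  0.222] j7 1.34 w 0.0123
t 15.18 [0.5254 0.1805 0.0557] zax [-0.02  -0.018 -1.   ] cam~ 1.585 F [ 1.  -1.6 -3.1] M [ 0.737 -0.099  0.206] j7 1.32 w 0.0121
t 15.35 [0.5254 0.1805 0.0557] zax [-0.02  -0.018 -1.   ] cam~ 1.586 F [ 1.3 -1.7 -2.9] M [ 0.697 -0.123  0.087] j7 1.32 w 0.012
```

View pics/w10.png

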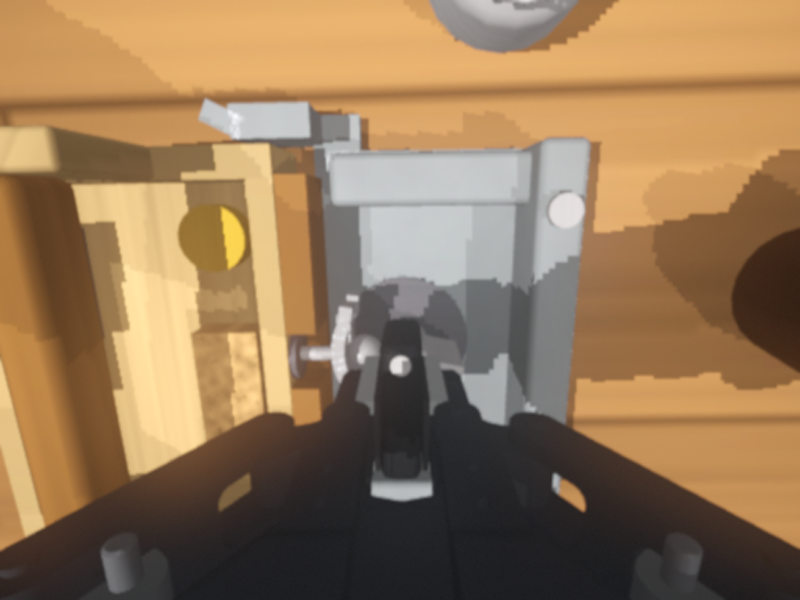

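View pics/s10.png

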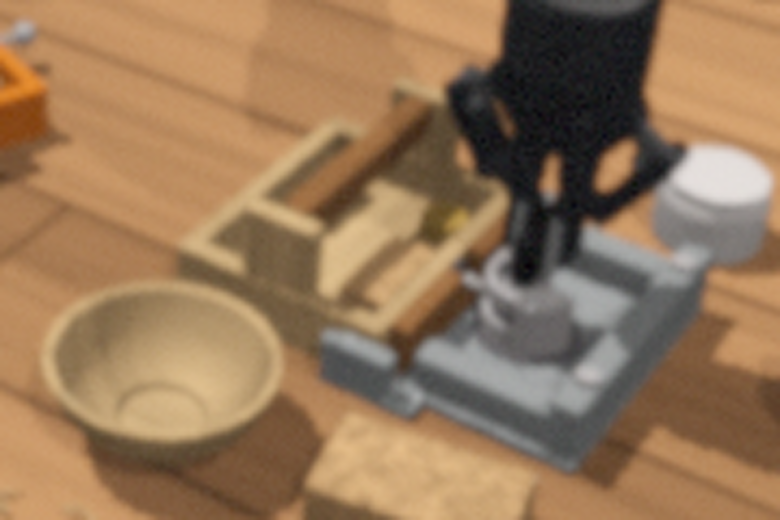

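```bash
python3 - <<'E'
from h import *;import pickle
f,o=pickle.load(open('w10.pkl','rb'));c=f['color']
save('w10a',np.hstack([cv2.resize(c[85:190,150:220],None,fx=5.5,fy=5.5,interpolation=cv2.INTER_CUBIC),cv2.resize(c[165:270,150:220],None,fx=5.5,fy=5.5,interpolation=cv2.INTER_CUBIC)]))
E
```

```text
(no output)
```

View pics/w10a.png

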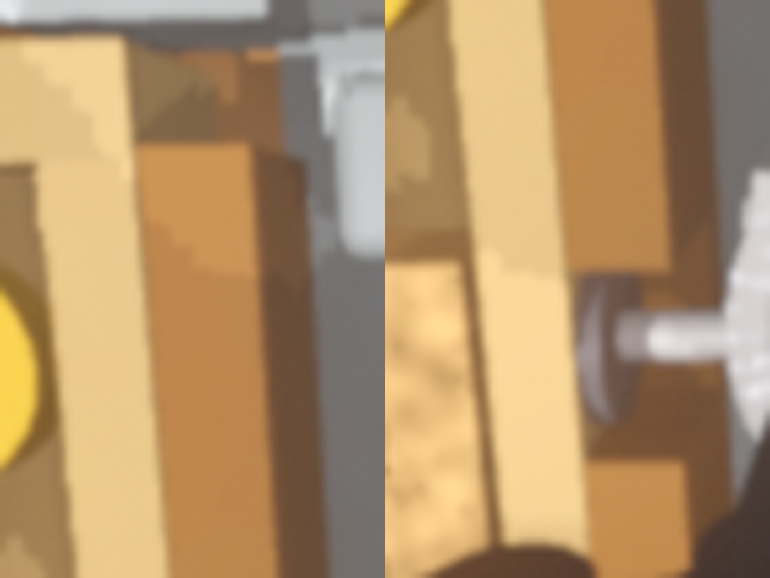

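```bash
python3 -m pendant '0 0 0 1;0 0 0 1' >/dev/null; python3 st.py; python3 -m pendant '0 0 0 1' >/dev/null; python3 st.py; python3 -m pendant '0 0 0 1' >/dev/null; python3 st.py; python3 -m pendant '0 0 0 1' >/dev/null; python3 st.py;
```

```text
t 15.62 [0.5254 0.1805 0.0557] zax [-0.02  -0.018 -1.   ] cam~ 1.622 F [ 0.3 -0.7 -3.5] M [ 0.737 -0.057  0.132] j7 1.29 w 0.0122
t 15.7 [0.5254 0.1806 0.0556] zax [-0.02  -0.018 -1.   ] cam~ 1.641 F [ 1.6 -1.3 -3. ] M [ 0.77  -0.069  0.185] j7 1.28 w 0.012
t 15.78 [0.5254 0.1806 0.0557] zax [-0.02  -0.018 -1.   ] cam~ 1.661 F [ 1.9 -1.5 -3.1] M [ 0.779 -0.086  0.206] j7 1.26 w 0.0121
t 15.87 [0.5254 0.1806 0.0557] zax [-0.02  -0.018 -1.   ] cam~ 1.68 F [ 1.2 -1.  -2. ] M [ 0.745 -0.13   0.25 ] j7 1.25 w 0.0123
```

```bash
python3 -m pendant '0 0 0 0.7' >/dev/null; python3 st.py; python3 -m pendant '0 0 0 0.7' >/dev/null; python3 st.py; python3 -m pendant '0 0 0 0.7' >/dev/null; python3 st.py; python3 -m pendant '0 0 0 0.7' >/dev/null; python3 st.py;
```

```text
t 15.95 [0.5254 0.1806 0.0557] zax [-0.02  -0.018 -1.   ] cam~ 1.694 F [ 0.4 -0.5 -2.8] M [ 0.803 -0.127  0.224] j7 1.24 w 0.0124
t 16.03 [0.5254 0.1806 0.0556] zax [-0.02  -0.018 -1.   ] cam~ 1.707 F [ 1.5 -1.3 -2.4] M [ 0.718 -0.113  0.244] j7 1.22 w 0.0122
t 16.12 [0.5254 0.1806 0.0557] zax [-0.02  -0.018 -1.   ] cam~ 1.721 F [ 2.3 -0.1 -2.4] M [ 0.751 -0.135  0.282] j7 1.21 w 0.0121
t 16.2 [0.5254 0.1806 0.0557] zax [-0.02  -0.018 -1.   ] cam~ 1.734 F [ 1.1 -1.1 -2.9] M [ 0.761 -0.12   0.322] j7 1.2 w 0.0124
```

```bash
python3 -m pendant '0 0 0 0;0 0 0 0;0 0 0 0' >/dev/null; python3 st.py; python3 -m pendant '0 0 0 0;0 0 0 0;0 0 0 0;0 0 0 0;0 0 0 0;0 0 0 0' 0; python3 st.py; python3 -m pendant '0 0 -1 0;0 0 -2.5 0;0 0 -2.5 0;0 0 -2.5 0;0 0 -2.5 0;0 0 -2 0;0 0 0 0;0 0 0 0'; python3 st.py; python3 - <<'E'
from h import *;import pickle
o=r.get_obs();f=r.grab_frame('wrist');pickle.dump((f,o),open('w11.pkl','wb'))
save('w11',cv2.resize(f['color'],(800,600),interpolation=cv2.INTER_CUBIC))
E
```

```text
t 16.45 [0.5253 0.1806 0.0557] zax [-0.02  -0.018 -1.   ] cam~ 1.736 F [ 0.8 -2.  -2.8] M [ 0.78  -0.107  0.22 ] j7 1.2 w 0.0125
clock: 16.95
tcp_pos: [0.5251, 0.181, 0.0562]
orientation: [2.406, 2.019, -0.043]
contact_force: [-0.3, 0.6, -0.3]
grip_width: 0.0833
t 16.95 [0.5251 0.181  0.0562] zax [-0.021 -0.018 -1.   ] cam~ 1.735 F [-0.3  0.6 -0.3] M [ 0.036 -0.015 -0.047] j7 1.2 w 0.0833
clock: 17.62
tcp_pos: [0.5274, 0.1826, 0.196]
orientation: [2.407, 2.018, -0.045]
contact_force: [-0.4, 0.1, -0.4]
grip_width: 0.0851
t 17.62 [0.5274 0.1826 0.196 ] zax [-0.022 -0.019 -1.   ] cam~ 1.736 F [-0.4  0.1 -0.4] M [-0.037  0.045 -0.   ] j7 1.11 w 0.0851
```

View pics/w11.png

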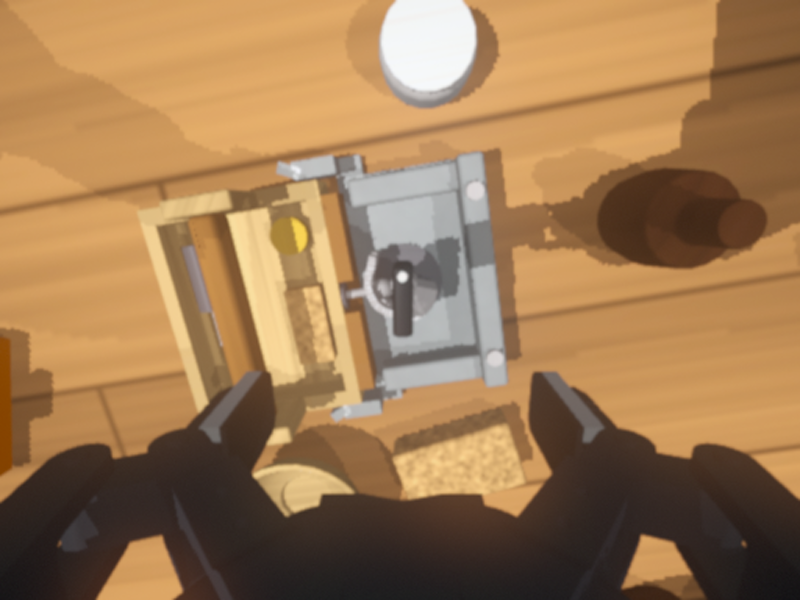

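```bash
python3 - <<'E'
from h import *;import pickle
f,o=pickle.load(open('w11.pkl','rb'));c=f['color']
save('w11a',cv2.resize(c[95:275,170:335],None,fx=3.3,fy=3.3,interpolation=cv2.INTER_CUBIC))
E
```

```text
(no output)
```

View pics/w11a.png

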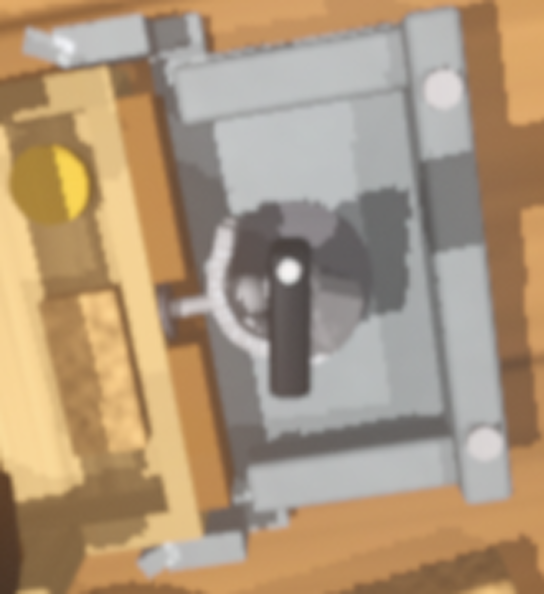

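```bash
python3 - <<'E'
from h import *
f,o=__import__('pickle').load(open('w11.pkl','rb'))
A=lambda uv,z: plane(f,np.array(uv)/3.3+[170,95]-.35,z,o)
a=A([(110,70),(203,540)],.036);b=A([(155,95),(232,505)],.036)
for e in(a,b): d=e[1]-e[0];print(e.round(4),np.arctan2(d[1],d[0]))
r.hand_in();print(r.get_obs()['clock'])
E
```

```text
[[0.4419 0.1362 0.036 ]
 [0.6111 0.1331 0.036 ]] -0.01826763949450647
[[0.4522 0.149  0.036 ]
 [0.5991 0.1464 0.036 ]] -0.017928201940567497
the job is handed in; nothing more can be done
the job is handed in; nothing more can be done
```

I pushed the caddy by its handle until the stud head stopped on the cam's hub. I then turned the black wing clockwise from about 0.12 to 1.74 rad, let go, backed off and handed in at about 17.6 s of the 72 s. The hand-in gave no verdict.

**Last checks:**
- **Wing:** after letting go it still stood where I left it, by eye in the wrist picture.
- **Squareness:** the caddy's front edge and the batten measure parallel (-0.0183 and -0.0179 rad, picked by eye), with no visible gap between them.
- **Clear of everything:** the force on the tool read about zero after I backed off.

**Less certain:**
- **Tightness:** while creeping, the torque readings went from about 0.12 N m before contact to 0.22–0.32 N m at the end. The sensor was uncertain by roughly 0.05 N m. I take that as about 20 N on the batten, but I had no direct force reading.
- **Last reading:** the final creeping value, 0.32 N m, was above the 0.25 N m target. After stopping it settled to 0.22.
- **Grip jolt:** closing on the wing briefly gave about 20 N upward and 15 N sideways, which settled to near zero before I turned it.
- **Head position:** pushed in, the stud head measured about 17 mm from the cam's axis, good to about 2 mm. I did not measure it again after tightening.

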